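# Find the sample case that rattles and hold it out

### The arm

A 6-joint arm with a two-finger parallel gripper is mounted at the origin on the work surface. World frame = base frame: x ahead of the robot, y to its left, z up, the work surface at z = 0. Lengths are in mm, angles in rad, forces in N, time in s.
With the tool pointing down it reaches from about 300 to 750 mm from the base axis. Payload 8.5 kg.
Tool frame: the origin (TCP) lies midway between the tips of the shut fingers; the grasp point (between the pads) lies 19 mm behind it; z points along the fingers, y is the line along which they close (so a half turn about z gives the same grasp; the last joint's range is limited). The gripper opens to 85 mm and grips with 20 to 120 N. Pads are 22 mm wide; open, the fingers measure 114 mm over their backs; the gripper's body (76 mm by 85 mm) begins 54 mm behind the grasp point. The pads swing forward as they close: fully open they stand 13 mm farther back than shut.
Start: joints at [-1.4, 0.381, 1.297, -0, 1.464, -0.215], TCP at [206.958, -509.557, 195.722] pointing down, gripper open.
Joint ranges: [-3.11, 3.11], [-0.89, 2.33], [0.22, 2.48], [-1.42, 4.56], [0.17, 2.85], [-2.88, 2.88]. Speed limits (rad/s): [2.39, 2.39, 3.14, 3.14, 3.14, 3.14].

### API

Orientations are given as a unit quaternion [x, y, z, w].
In Python, from cell import read_state, grab_frame, get_calibration, job_done gives the robot as it stands.
- The arm moves only by the shell command python3 -m pendant 'ROWS' [FORCE]. ROWS is JSON, a list that holds one entry, the list of rows, each a list of 7 numbers: the shift along the tool's x, y, z in mm, then the turn, a rotation vector about the tool's x, y, z in degrees, then the closure, from -1 (fully open) to 1 (shut). In form: [[[x, y, z, wx, wy, wz, hand], ...]]. A call has 1 to 12 rows; each row is the pose to reach, as a shift and turn from the pose commanded when the call began, along the tool's axes at that moment; what a row does not reach only later rows make up. A row lasts 1/10 s, in which the tool goes at most 50 mm and 8.59 degrees, less where a joint would pass 70% of its speed; a pose out of reach is approached as far as the arm can. A call with a gripper value outside its range is refused whole. The fingers move at their own pace and stop on an object; FORCE is the grip in N (left out, the last holds). Time passes only in rows, so rows that repeat a pose let the fingers close. It gives the time, the measured TCP pose, the force, the opening and the grip force at its end, in the units of the state.
- read_state(): the state, without advancing time (a new reading comes with each control period).
- grab_frame(name): name is "side" or "top"; returns (picture, depth): 420x560x3 uint8, red, green, blue; 420x560 float32, mm along the optical axis (not along the pixel's ray), 0 where there is no reading.
- get_calibration(name): a dict with "camera_matrix" (3x3 intrinsics, pixels), "D" ([k1, k2, p1, p2, k3] as OpenCV has them; the pictures are not rectified), "R" (3x3) and "t" (3): a world point X has camera coordinates R X + t. Camera axes: x right, y down, z forward; pixel columns grow to the right and rows downward; lengths in mm; the calibration is good to about 2 mm. A picture is of the moment at which its call begins. get_calibration takes no time and is no camera call.
- job_done(): hands the job in; it is judged then, once.
The state is a dict: "t": time; "q": joint angles; "qd": joint speeds; "joint_torque": joint torques, N m; "position": TCP position; "ee_rot": TCP orientation; "ft_force": force on the tool from outside, world axes, zero at the start; "moment": the same for the moment, N m; "opening": finger opening in mm; "grip_force": force on a finger pad.
Only numpy, scipy, OpenCV 4.12 (cv2) and the standard library are available. Lean on these libraries where they do the work, as an engineer would, in place of code of your own. Each camera call takes 0.05 s, during which the arm holds its last target. There are 200 camera calls.

### The job

One of the three closed aluminium sample cases has a steel ball loose inside. Going from the robot's left to its right, lift each case clear of the bench, shake it to feel whether it rattles, and set it back flat where it stood without disturbing anything else; then pick up the one that rattles (if that is the last one, you may simply keep it in hand) and hold it out level, centred above the low white tray in front of the robot, with 10 to 25 cm of air under it. Finish while still holding it there, still; do not put it down or let go.

Things in the scene. Friction and masses are not known exactly. Their poses are not given: they have to be found in the camera images.
- case_left: the left (largest y) of three alike: sealed aluminium case, 150 long x 52 wide x 42 mm high, flat sides, dark seam band, latch on each end; loose. Origin: centre of its underside; x along its length, y across its width (grip it across the width, mid-length, upper half), z up. 0.2 to 0.6 kg in all; their weights vary, so weight does not tell them apart
- case_middle: the middle of three alike: sealed aluminium case, 150 long x 52 wide x 42 mm high, flat sides, dark seam band, latch on each end; loose. Origin: centre of its underside; x along its length, y across its width (grip it across the width, mid-length, upper half), z up. Two of the cases are packed tight and act as solid; one holds a loose steel ball, 31 mm across, 0.12 kg
- case_right: the right (smallest y) of three alike: sealed aluminium case, 150 long x 52 wide x 42 mm high, flat sides, dark seam band, latch on each end; loose. Origin: centre of its underside; x along its length, y across its width (grip it across the width, mid-length, upper half), z up. Tipped, the ball rolls up to 55 mm from mid-length to the low end and stays there when levelled: end to end it shifts the moment by 0.13 N m
- tray: low white plastic hand-over tray, 120 (x) x 200 (y) mm, rim 12 mm high, fixed to the bench beyond the cases. Origin: centre of its underside; x, y along its sides, z up
- vial1: bystander: small amber glass vial with white cap, 26 mm across, 55 mm high, between the left and middle cases. Origin: centre of its underside. Leave alone
- vial2: bystander: the same vial, between the middle and right cases. Origin: centre of its underside. Leave alone
- jar: bystander: clear plastic jar with white lid, 84 mm across, 75 mm high, to the left of the tray. Origin: centre of its underside. Leave alone
- flask: bystander: glass bottle with blue cap and paper label, 60 mm across, 120 mm high, to the right of the tray. Origin: centre of its underside. Leave alone
- beaker: bystander: clear open beaker, 70 mm across, 80 mm high, to the left of the left case. Origin: centre of its underside. Leave alone
- tipbox: bystander: grey plastic box 120 x 85 x 60 mm high, far left. Origin: centre of its underside. Leave alone

How it is judged:
By the outcome, as a careful person would: the job done as asked, in the order asked, and still so for the second after the job is handed in, while the arm keeps its last pose, push and grip.
It also fails if it takes over 72 s, if anything falls off the work surface, if the arm or the gripper's body presses on something with over 40 N, if the wrist force passes 120 N, or if a joint passes its speed limit or range.

## Working session

There is one attempt and no reset: what is moved stays moved. The work goes in short steps, Python scripts to look and compute and a shell command to move; the robot and the scene stay as the last step left them, time stands still between calls to the robot, and variables do not carry over. Pictures are saved under pics/ and viewed, at most 10 in all, crops included, and the job is handed in when it is done.

```bash
ls; mkdir -p pics
python3 - <<'E'
from cell import *
import cv2
s=read_state();print({k:s[k] for k in('t','position','ee_rot','opening','ft_force','moment')})
import numpy as np
for n in('top','side'):
    p,d=grab_frame(n);cv2.imwrite(f'pics/{n}0.png',p[:,:,::-1]);np.savez(f'{n}0.npz',p=p,d=d)
    c=get_calibration(n);print(n,c)
E
```

```text
pics
{'t': 0.0, 'position': array([ 206.89284798, -509.23759942,  195.11581485]), 'ee_rot': array([ 9.81453996e-01,  1.91696450e-01,  7.18683831e-06, -7.24740903e-04]), 'opening': 85.27608000910281, 'ft_force': array([ 0.34750309,  0.55056139, -0.79223338]), 'moment': array([ 0.06106729, -0.00139474,  0.01029168])}
top {'camera_matrix': array([[496.23564193,   0.        , 277.42233417],
       [  0.        , 496.23564193, 216.79367521],
       [  0.        ,   0.        ,   1.        ]]), 'D': array([0.00885618, 0.        , 0.        , 0.        , 0.        ]), 'R': array([[-0.02875026, -0.99956728, -0.00621864],
       [-0.99576116,  0.02918344, -0.08722409],
       [ 0.08736783,  0.00368457, -0.99616931]]), 't': array([  88.1755715 ,  532.75992606, 1363.68531496])}
side {'camera_matrix': array([[433.21536155,   0.        , 277.26460902],
       [  0.        , 433.21536155, 211.694683  ],
       [  0.        ,   0.        ,   1.        ]]), 'D': array([-0.09578082,  0.        ,  0.        ,  0.        ,  0.        ]), 'R': array([[-0.74012351, -0.67244089,  0.00635966],
       [-0.47129958,  0.51194461, -0.7181848 ],
       [ 0.47968103, -0.53454276, -0.69582336]]), 't': array([436.81497779, 240.57110573, 812.34719703])}
```

View pics/top0.png

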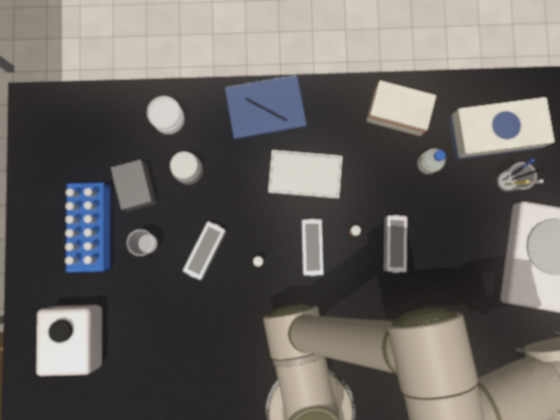

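View pics/side0.png

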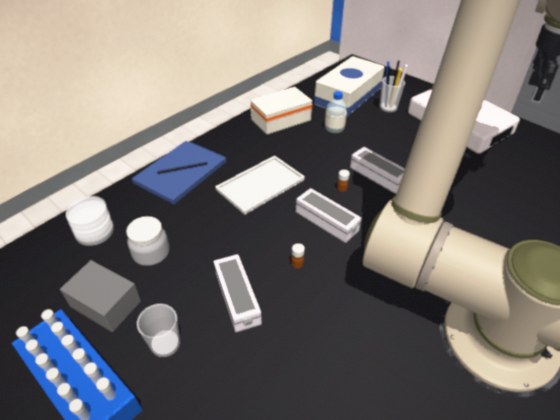

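The top view shows the cases at about (204,250), (313,247) and (396,244), the vials at (258,261) and (356,230), and the tray at (306,174). The side view agrees with this. I'll measure the poses next.

```bash
cat > h.py <<'E'
import numpy as np,cv2
from cell import *
def cloud(n,d):
    c=get_calibration(n);v,u=np.mgrid[0:420,0:560]
    k=cv2.undistortPoints(np.stack([u.ravel(),v.ravel()],1).astype(float)[:,None],c['camera_matrix'],c['D'])[:,0]
    X=np.c_[k,np.ones(len(k))]*d.reshape(-1,1)
    return ((X-c['t'])@c['R']).reshape(420,560,3)
ROI={'L':(175,212,235,288),'M':(292,208,332,284),'R':(376,205,415,282),'v1':(250,252,268,272),'v2':(347,222,366,240),'tray':(260,142,350,204),'beaker':(125,225,160,260)}
def rect(P,roi,z0,z1):
    a,b,c,d=roi;Q=P[b:d,a:c].reshape(-1,3);Q=Q[(Q[:,2]>z0)&(Q[:,2]<z1)]
    (x,y),(w,h),_=r=cv2.minAreaRect(Q[:,:2].astype(np.float32))
    B=cv2.boxPoints(r);e=[B[1]-B[0],B[2]-B[1]];e=max(e,key=np.linalg.norm)
    ang=np.degrees(np.arctan2(e[1],e[0]))
    return np.round([x,y,max(w,h),min(w,h),(ang+90)%180-90,np.median(Q[:,2])],1)
E
python3 - <<'E'
from h import *
f=np.load('top0.npz');P=cloud('top',f['d'])
print('bench z',np.median(P[280:300,100:250,2]))
for k,r in ROI.items():
    z=(4,30) if k=='tray' else (35,50) if k in'LMR' else (30,100)
    print(k,rect(P,r,*z))
# bright-outline version for cases, top plane z=42
c=get_calibration('top')
for k in 'LMR':
    a,b,cc,d=ROI[k];g=cv2.cvtColor(f['p'],cv2.COLOR_RGB2GRAY)[b:d,a:cc]
    v,u=np.nonzero(g>110);k2=cv2.undistortPoints(np.c_[u+a,v+b].astype(float)[:,None],c['camera_matrix'],c['D'])[:,0]
    D=np.c_[k2,np.ones(len(k2))]@c['R'];o=-c['R'].T@c['t'];W=o+D*((42-o[2])/D[:,2:])
    (x,y),wh,an=cv2.minAreaRect(W[:,:2].astype(np.float32));print(k,x,y,wh,an)
from scipy.spatial.transform import Rotation as R
s=read_state();print(R.from_quat(s['ee_rot']).as_matrix().round(3))
E
```

```text
bench z 0.6487913343350853
L [448.6 277.6 154.1  53.6 -27.6  43.3]
M [449.4 -20.3 151.6  52.6  -0.6  43.3]
R [ 452.5 -251.2  154.2   55.    -2.6   43.2]
v1 [413.6 128.7  21.9  21.6  88.4  55.8]
v2 [ 490.9 -138.3   23.9   22.9  -38.8   55.4]
tray [661.7  -8.3 255.  176.6  88.2   6.6]
beaker [473.7 442.2  68.3  68.2  39.6  66.7]
L 447.977294921875 277.21966552734375 (58.20486831665039, 159.66009521484375) 62.41672897338867
M 449.1458435058594 -19.85787582397461 (57.83148193359375, 156.68661499023438) 89.61668395996094
R 452.21368408203125 -251.58477783203125 (57.639827728271484, 153.76437377929688) 87.24938201904297
[[ 0.926  0.376 -0.   ]
 [ 0.376 -0.926  0.001]
 [ 0.    -0.001 -1.   ]]
```

```bash
cat >> h.py <<'E'
from scipy.spatial.transform import Rotation as Rn
def delta(x,y,z,yaw,show=True):
    """tool-frame shift & rotvec from here to a tool-down pose whose x axis has the given yaw"""
    s=read_state();C=Rn.from_quat(s['ee_rot'])
    a=np.radians(yaw);T=Rn.from_matrix(np.array([[np.cos(a),np.sin(a),0],[np.sin(a),-np.cos(a),0],[0,0,-1]]))
    print('t%.1f'%s['t'],'pos',s['position'].round(1),'shift',C.inv().apply(np.array([x,y,z])-s['position']).round(1),'turn',(C.inv()*T).as_rotvec(degrees=True).round(1),'open %.1f grip %.0f'%(s['opening'],s['grip_force']))
E
python3 -m pendant '[[[519,-637,30,0,0,-130,-1],[519,-637,30,0,0,-130,-1],[519,-637,30,0,0,-130,-1],[519,-637,30,0,0,-130,-1],[519,-637,30,0,0,-130,-1],[519,-637,30,0,0,-130,-1],[519,-637,30,0,0,-130,-1],[519,-637,30,0,0,-130,-1],[519,-637,30,0,0,-130,-1],[519,-637,30,0,0,-130,-1],[519,-637,30,0,0,-130,-1],[519,-637,30,0,0,-130,-1]]]' 80
python3 -c "
from h import *
delta(448.3,277.4,120,152.4)
f=np.load('top0.npz');P=cloud('top',f['d']);g=f['p'].min(2);a,b,c,d=255,140,352,206
m=(g[b:d,a:c]>150).astype(np.uint8);n,l,st,_=cv2.connectedComponentsWithStats(m);i=1+st[1:,4].argmax()
Q=P[b:d,a:c][l==i];r=cv2.minAreaRect(Q[:,:2].astype(np.float32));print('tray',r,np.median(Q[:,2]))"
```

```text
t: 1.3
position: [383.0, 65.8, 173.8]
ee_rot: [0.457, 0.889, 0.0, 0.0]
ft_force: [0.9, -0.7, -0.2]
opening: 85.6
grip_force: 0.0
t1.3 pos [383.   65.8 173.8] shift [134.  176.3  53.8] turn [  0.    0.  -26.8] open 85.6 grip 0
tray ((563.1487426757812, 1.3266220092773438), (200.10443115234375, 311.3193664550781), 83.65576934814453) 5.472458530379258
```

```bash
python3 -m pendant '[[[134,176,54,0,0,-27,-1],[134,176,54,0,0,-27,-1],[134,176,54,0,0,-27,-1],[134,176,54,0,0,-27,-1],[134,176,54,0,0,-27,-1],[134,176,54,0,0,-27,-1],[134,176,54,0,0,-27,-1]]]'
python3 - <<'E'
from h import *
p,d=grab_frame('side');cv2.imwrite('pics/s1.png',cv2.resize(p[120:400,100:400,::-1],None,fx=2,fy=2))
delta(448.3,277.4,8,152.4)
f=np.load('top0.npz');c=get_calibration('top');g=f['p'].min(2);a,b,cc,dd=262,145,348,203
m=(g[b:dd,a:cc]>140).astype(np.uint8);m=cv2.morphologyEx(m,cv2.MORPH_OPEN,np.ones((3,3)));v,u=np.nonzero(m)
k2=cv2.undistortPoints(np.c_[u+a,v+b].astype(float)[:,None],c['camera_matrix'],c['D'])[:,0]
D=np.c_[k2,np.ones(len(k2))]@c['R'];o=-c['R'].T@c['t'];W=o+D*((10-o[2])/D[:,2:])
print('tray',cv2.minAreaRect(W[:,:2].astype(np.float32)),W.mean(0))
E
```

```text
t: 2.0
position: [448.9, 274.6, 119.4]
ee_rot: [0.239, 0.971, -0.0, -0.0]
ft_force: [0.9, -0.7, 0.1]
opening: 85.2
grip_force: 0.0
t2.0 pos [449.1 274.  119.8] shift [  2.2   2.7 111.8] turn [-0.  -0.  -0.2] open 85.1 grip 0
tray ((657.2294921875, -8.432174682617188), (201.81541442871094, 122.55806732177734), 83.49978637695312) [656.84964489  -8.95638634  10.        ]
```

View pics/s1.png

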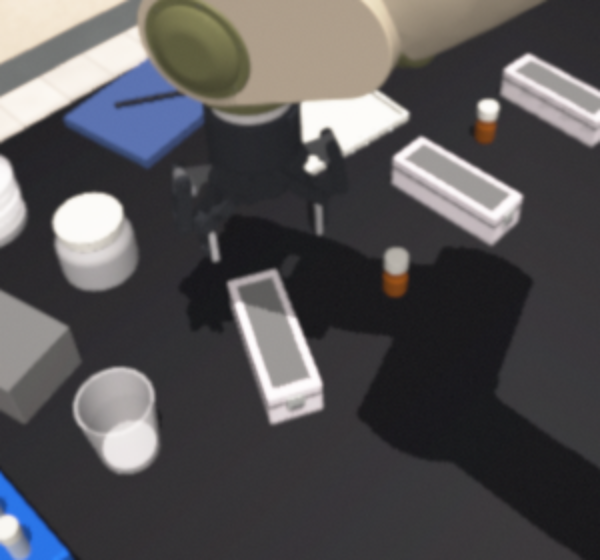

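The side view shows the gripper above the left case at crop (275,345), with its fingers on either side of the width. I'll descend and grip.

```bash
python3 -m pendant '[[[2,3,40,0,0,0,-1],[2,3,80,0,0,0,-1],[2,3,100,0,0,0,-1],[2,3,112,0,0,0,-1],[2,3,112,0,0,0,-1],[2,3,112,0,0,0,1],[2,3,112,0,0,0,1],[2,3,112,0,0,0,1],[2,3,112,0,0,0,1],[2,3,112,0,0,0,1],[2,3,112,0,0,0,1],[2,3,112,0,0,0,1]]]' 80; python3 -c "
from h import *
delta(448.3,277.4,8,152.4);s=read_state();print(s['ft_force'],s['moment'])"
```

```text
t: 3.25
position: [449.0, 278.2, 7.9]
ee_rot: [0.24, 0.971, -0.0, 0.0]
ft_force: [-0.2, -0.8, -1.2]
opening: 0.0
grip_force: 0.0
t3.2 pos [449.  278.2   7.9] shift [ 0.2 -1.1 -0.1] turn [ 0.   0.  -0.2] open 0.0 grip 0
[-0.20031444 -0.77918151 -1.21820162] [ 0.00830016 -0.02753896  0.08132854]
```

Run:
```python
from h import *
p,d=grab_frame('side');cv2.imwrite('pics/s2.png',cv2.resize(p[120:400,100:400,::-1],None,fx=2,fy=2))
p,d=grab_frame('top');cv2.imwrite('pics/t2.png',p[:,:,::-1])
s=read_state();print(s['opening'],s['grip_force'],s['position'])
```

```text
-0.04786046698724988 0.0 [448.9746182  278.21858197   7.83053592]
```

View pics/s2.png

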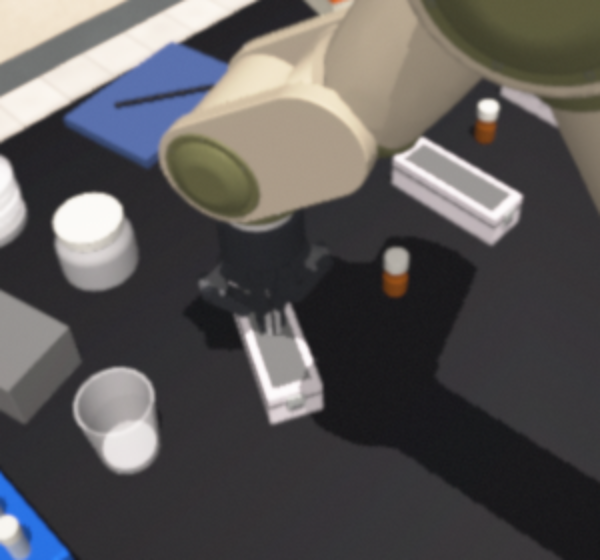

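In the crop the shut fingers end at about (272,330), over the case's top and not around it. I'll measure the real fingertip position and compare it with the reported TCP.

Run:
```python
from h import *
p,d=grab_frame('side');P=cloud('side',d);c=get_calibration('side')
for X in [(449,278,8),(449,278,27),(449,278,60),(449,278,42)]:
    print(X,cv2.projectPoints(np.array([X],float),cv2.Rodrigues(c['R'])[0],c['t'],c['camera_matrix'],c['D'])[0].ravel().round(0))
for v in range(268,296,3): print(v,[tuple(int(q) for q in P[v,u]) for u in (228,231,234,237,240)])
cv2.imwrite('pics/s3.png',cv2.resize(p[240:340,190:290,::-1],None,fx=6,fy=6,interpolation=2))
print(read_state()['q'].round(3))
```

```text
(449, 278, 8) [237. 293.]
(449, 278, 27) [236. 288.]
(449, 278, 60) [235. 278.]
(449, 278, 42) [236. 283.]
268 [(440, 298, 116), (438, 293, 113), (453, 273, 82), (437, 280, 102), (430, 279, 107)]
271 [(441, 298, 107), (442, 290, 99), (449, 277, 80), (437, 280, 93), (434, 276, 92)]
274 [(444, 297, 94), (442, 291, 91), (438, 287, 89), (436, 282, 87), (433, 277, 84)]
277 [(452, 292, 73), (442, 292, 82), (440, 287, 79), (437, 282, 76), (438, 273, 67)]
280 [(456, 289, 56), (446, 290, 67), (441, 287, 68), (437, 282, 67), (437, 275, 60)]
283 [(459, 287, 42), (446, 291, 58), (440, 288, 61), (438, 282, 57), (438, 275, 50)]
286 [(455, 292, 41), (447, 290, 47), (440, 289, 52), (438, 283, 48), (435, 278, 46)]
289 [(450, 296, 40), (446, 293, 41), (440, 289, 42), (437, 285, 41), (434, 280, 39)]
292 [(444, 302, 41), (439, 299, 44), (435, 294, 43), (431, 291, 43), (427, 286, 41)]
295 [(440, 306, 40), (436, 302, 41), (431, 299, 42), (428, 294, 39), (422, 291, 41)]
[ 0.33   0.56   1.617  0.     0.965 -0.756]
```

View pics/s3.png

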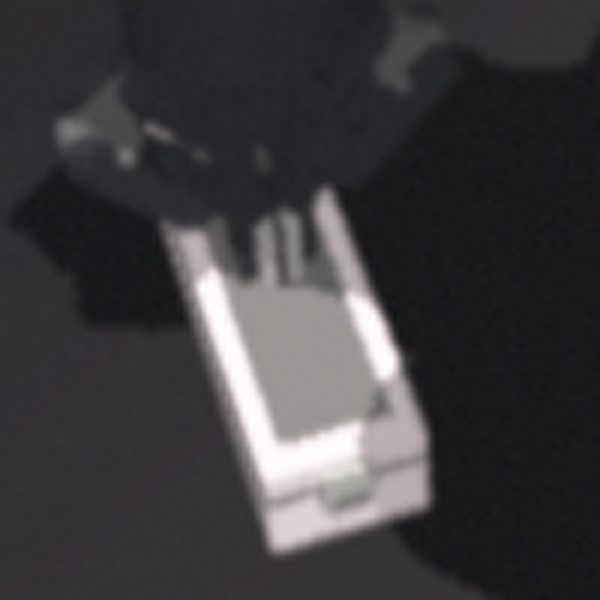

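Run:
```python
from h import *
c=get_calibration('side')
pr=lambda X:cv2.projectPoints(np.array([X],float),cv2.Rodrigues(c['R'])[0],c['t'],c['camera_matrix'],c['D'])[0].ravel().round(0)
for z in (120,133,145,155,165,175):print(z,pr((470,314,z)),pr((428,234,z)))
f=np.load('side0.npz');p,d=grab_frame('side')
P0=cloud('side',f['d'])
p,d=grab_frame('top');P=cloud('top',d);print('top-view case now',rect(P,ROI['L'],35,50))
s=read_state();print(s['t'],s['ft_force'],s['joint_torque'].round(1),s['opening'])
# start gripper in initial side depth
for X in [(206.9,-509.2,195),(206.9,-509.2,210),(206.9,-509.2,230)]:print(X,pr(X))
Q=P0[0:140,500:560].reshape(-1,3);m=(abs(Q[:,0]-207)<70)&(abs(Q[:,1]+509)<70);print(np.percentile(Q[m][:,2],[0,1,5,50]),Q[m].shape)
```

```text
120 [211. 263.] [258. 250.]
133 [210. 259.] [258. 246.]
145 [209. 254.] [257. 242.]
155 [209. 251.] [257. 238.]
165 [208. 247.] [257. 234.]
175 [207. 243.] [257. 230.]
top-view case now [449.6 276.7 151.5  51.2 -28.4  42.8]
3.5 [-0.41635639  0.25939838  0.24651462] [  0.  -46.7 -15.7  -0.    0.   -0. ] 0.1627263403539596
(206.9, -509.2, 195) [526. 109.]
(206.9, -509.2, 210) [528. 104.]
(206.9, -509.2, 230) [531.  97.]
[242.94649782 245.56410921 256.03939554 343.97988629] (1637, 3)
```

The fingers physically end about 35 mm behind the reported TCP. They sat that much too high at the start pose and at the hover as well. Nothing has been touched, so I'll raise, open, and go about 34 mm deeper in stages, watching the force.

```bash
python3 -m pendant '[[[0,0,-40,0,0,0,1],[0,0,-40,0,0,0,-1],[0,0,-40,0,0,0,-1],[0,0,-40,0,0,0,-1],[0,0,-40,0,0,0,-1],[0,0,-40,0,0,0,-1],[0,0,-40,0,0,0,-1],[0,0,-10,0,0,0,-1],[0,0,15,0,0,0,-1],[0,0,25,0,0,0,-1],[0,0,25,0,0,0,-1]]]'
python3 - <<'E'
from h import *
delta(448.8,277.2,-26,152)
p,d=grab_frame('side');cv2.imwrite('pics/s4.png',cv2.resize(p[220:350,170:300,::-1],None,fx=4.5,fy=4.5,interpolation=2))
P=cloud('side',d);Q=P[230:320,180:280].reshape(-1,3)
s=read_state();r=(Q-s['position'])@Rn.from_quat(s['ee_rot']).as_matrix()
for sg in(1,-1):
    m=(abs(r[:,0])<16)&(sg*r[:,1]>30)&(sg*r[:,1]<62)&(Q[:,2]>8);print(sg,m.sum(),Q[m][:,2].min().round(1),r[m][:,1].min().round(1),r[m][:,1].max().round(1))
print(s['ft_force'].round(1))
E
```

```text
t: 4.6
position: [448.4, 278.0, -18.1]
ee_rot: [0.24, 0.971, -0.001, -0.001]
ft_force: [0.1, -0.8, 1.2]
opening: 85.1
grip_force: 0.0
t4.6 pos [448.4 278.  -18.1] shift [-0.7 -0.5  7.9] turn [-0.1 -0.1  0.2] open 85.1 grip 0
1 559 31.2 30.2 62.0
-1 436 30.9 -62.0 -30.0
[0.3 0.2 0.8]
```

View pics/s4.png

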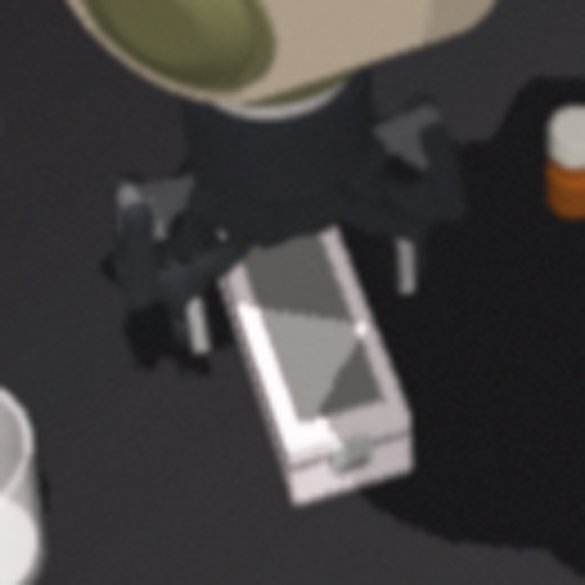

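The fingers now straddle the case: finger ends are at crop (200,350) and (407,290), one on each side. Tips measure z≈31, which confirms the 35 mm offset. I'll go 11 mm lower and grip.

```bash
python3 -m pendant '[[[-1,-1,11,0,0,0,-1],[-1,-1,11,0,0,0,-1],[-1,-1,11,0,0,0,1],[-1,-1,11,0,0,0,1],[-1,-1,11,0,0,0,1],[-1,-1,11,0,0,0,1],[-1,-1,11,0,0,0,1],[-1,-1,11,0,0,0,1]]]' 80; python3 -c "
from h import *
delta(448.3,277.4,-29,152);s=read_state();print(s['ft_force'].round(1),s['moment'].round(3))"
```

```text
t: 5.45
position: [449.9, 277.1, -27.4]
ee_rot: [0.24, 0.971, 0.0, 0.001]
ft_force: [-1.5, 1.0, 5.1]
opening: 51.0
grip_force: 84.5
t5.5 pos [449.9 277.1 -27.4] shift [ 1.6 -0.5  1.6] turn [0.1 0.1 0.2] open 51.0 grip 85
[-1.5  1.   5.1] [-0.022  0.161 -0.071]
```

```bash
cat >> h.py <<'E'
def feel(n=6):
    A=[]
    for i in range(n):
        grab_frame('top');s=read_state();A.append(np.r_[s['ft_force'],Rn.from_quat(s['ee_rot']).inv().apply(s['moment'])])
    A=np.array(A);print('force',A[:,:3].mean(0).round(2),'tool moment',A[:,3:].mean(0).round(3),'sd',A[:,3:].std(0).round(3))
    print('t%.2f'%s['t'],s['position'].round(1),'open %.1f grip %.0f'%(s['opening'],s['grip_force']))
E
python3 -m pendant '[[[0,0,-40,0,0,0,1],[0,0,-85,0,0,0,1],[0,0,-120,0,8,0,1],[0,0,-120,0,16,0,1],[0,0,-120,0,24,0,1],[0,0,-120,0,24,0,1],[0,0,-120,0,24,0,1],[0,0,-120,0,24,0,1],[0,0,-120,0,16,0,1],[0,0,-120,0,8,0,1],[0,0,-120,0,0,0,1],[0,0,-120,0,0,0,1]]]'; python3 -c "
from h import *
feel()"
python3 -m pendant '[[[0,0,0,0,-8,0,1],[0,0,0,0,-16,0,1],[0,0,0,0,-24,0,1],[0,0,0,0,-24,0,1],[0,0,0,0,-24,0,1],[0,0,0,0,-24,0,1],[0,0,0,0,-16,0,1],[0,0,0,0,-8,0,1],[0,0,0,0,0,0,1],[0,0,0,0,0,0,1]]]'; python3 -c "
from h import *
feel()"
```

```text
t: 6.65
position: [445.9, 278.7, 93.0]
ee_rot: [0.237, 0.971, -0.0, 0.002]
ft_force: [-0.5, -0.4, -3.1]
opening: 50.8
grip_force: 87.2
force [ 0.31  0.23 -3.58] tool moment [-0.003  0.019 -0.027] sd [0.011 0.018 0.026]
t6.95 [449.9 276.6  91.7] open 50.8 grip 87
t: 7.95
position: [453.7, 275.2, 92.5]
ee_rot: [0.242, 0.97, 0.002, -0.0]
ft_force: [0.7, -0.6, -3.7]
opening: 51.0
grip_force: 87.9
force [-0.02 -0.24 -3.55] tool moment [-0.001 -0.046 -0.002] sd [0.025 0.024 0.014]
t8.25 [448.8 277.2  91.8] open 51.2 grip 88
```

The shift is 0.065 N·m, which could go either way, and the arm was still swinging when I read it. I'll repeat with a steeper tip and a longer settle.

```bash
python3 -m pendant '[[[0,0,0,0,8,0,1],[0,0,0,0,16,0,1],[0,0,0,0,24,0,1],[0,0,0,0,30,0,1],[0,0,0,0,30,0,1],[0,0,0,0,30,0,1],[0,0,0,0,30,0,1],[0,0,0,0,22,0,1],[0,0,0,0,14,0,1],[0,0,0,0,6,0,1],[0,0,0,0,0,0,1],[0,0,0,0,0,0,1]]]' >/dev/null; python3 -m pendant '[[[0,0,0,0,0,0,1],[0,0,0,0,0,0,1],[0,0,0,0,0,0,1]]]'; python3 -c "
from h import *
feel(12)"
python3 -m pendant '[[[0,0,0,0,-8,0,1],[0,0,0,0,-16,0,1],[0,0,0,0,-24,0,1],[0,0,0,0,-30,0,1],[0,0,0,0,-30,0,1],[0,0,0,0,-30,0,1],[0,0,0,0,-30,0,1],[0,0,0,0,-22,0,1],[0,0,0,0,-14,0,1],[0,0,0,0,-6,0,1],[0,0,0,0,0,0,1],[0,0,0,0,0,0,1]]]'>/dev/null;  python3 -m pendant '[[[0,0,0,0,0,0,1],[0,0,0,0,0,0,1],[0,0,0,0,0,0,1]]]'; python3 -c "
from h import *
feel(12)"
```

```text
t: 9.75
position: [450.0, 276.5, 91.7]
ee_rot: [0.24, 0.971, 0.0, -0.0]
ft_force: [-0.1, 0.7, -3.8]
opening: 51.0
grip_force: 88.3
force [ 0.11  0.03 -3.4 ] tool moment [0.008 0.041 0.003] sd [0.035 0.024 0.034]
t10.35 [449.4 276.9  91.8] open 50.6 grip 88
t: 11.85
position: [448.7, 277.3, 91.9]
ee_rot: [0.239, 0.971, -0.0, 0.0]
ft_force: [-0.6, 0.6, -2.4]
opening: 50.7
grip_force: 89.0
force [-0.1   0.08 -3.27] tool moment [ 0.003 -0.08  -0.007] sd [0.036 0.029 0.025]
t12.45 [449.4 276.9  91.8] open 50.8 grip 89
```

The left case shifts by 0.12 N·m, so it looks like the rattler. The order still requires checking all three, so I'll set it back and go on.

```bash
python3 -m pendant '[[[0,0,40,0,0,0,1],[0,0,80,0,0,0,1],[0,0,105,0,0,0,1],[0,0,115,0,0,0,1],[0,0,119,0,0,0,1],[0,0,120,0,0,0,1],[0,0,120,0,0,0,1],[0,0,120,0,0,0,-1],[0,0,120,0,0,0,-1],[0,0,120,0,0,0,-1],[0,0,120,0,0,0,-1],[0,0,120,0,0,0,-1]]]'
python3 -m pendant '[[[0,0,-40,0,0,0,-1],[0,0,-90,0,0,0,-1],[0,0,-120,0,0,0,-1],[0,0,-120,0,0,0,-1]]]'
python3 - <<'E'
from h import *
p,d=grab_frame('side');P=cloud('side',d)
f=np.load('side0.npz');P0=cloud('side',f['d'])
for A in(P0,P):print(rect(A,(205,255,265,335),34,50))
delta(449.3,-20,91,179.4)
E
```

```text
t: 13.65
position: [449.5, 276.9, -28.0]
ee_rot: [0.24, 0.971, 0.0, 0.0]
ft_force: [-0.8, -1.0, -0.4]
opening: 85.4
grip_force: 0.0
t: 14.05
position: [451.4, 277.7, 96.0]
ee_rot: [0.24, 0.971, 0.002, 0.004]
ft_force: [0.1, 0.6, -1.1]
opening: 85.3
grip_force: 0.0
[445.4 280.7 158.3  52.9 -27.5  41.1]
[445.4 279.9 155.1  52.5 -27.9  41.1]
t14.1 pos [450.2 277.2  93.5] shift [-137.6 -263.4    2.1] turn [  0.1   0.2 -27.2] open 85.2 grip 0
```

```bash
python3 -m pendant '[[[-137,-263,0,0,0,-27.3,-1],[-137,-263,0,0,0,-27.3,-1],[-137,-263,0,0,0,-27.3,-1],[-137,-263,0,0,0,-27.3,-1],[-137,-263,0,0,0,-27.3,-1],[-137,-263,0,0,0,-27.3,-1],[-137,-263,0,0,0,-27.3,-1],[-137,-263,0,0,0,-27.3,-1],[-137,-263,0,0,0,-27.3,-1]]]' >/dev/null
python3 -c "
from h import *
delta(449.3,-20,-28,179.4)"
```

```text
t15.0 pos [447.5 -19.2  90.9] shift [ -2.   -0.9 118.9] turn [ 0.1 -0.1  0.1] open 85.5 grip 0
```

```bash
python3 -m pendant '[[[-1,-1,45,0,0,0,-1],[-1,-1,85,0,0,0,-1],[-1,-1,110,0,0,0,-1],[-1,-1,119,0,0,0,-1],[-1,-1,119,0,0,0,-1],[-1,-1,119,0,0,0,1],[-1,-1,119,0,0,0,1],[-1,-1,119,0,0,0,1],[-1,-1,119,0,0,0,1],[-1,-1,119,0,0,0,1],[-1,-1,119,0,0,0,1]]]' 80
```

```text
t: 16.1
position: [449.9, -20.7, -25.8]
ee_rot: [0.004, 1.0, -0.0, 0.001]
ft_force: [-1.0, 2.7, 9.7]
opening: 51.1
grip_force: 84.1
```

```bash
python3 -m pendant '[[[0,0,-40,0,0,0,1],[0,0,-85,0,0,0,1],[0,0,-120,0,8,0,1],[0,0,-120,0,16,0,1],[0,0,-120,0,24,0,1],[0,0,-120,0,30,0,1],[0,0,-120,0,30,0,1],[0,0,-120,0,30,0,1],[0,0,-120,0,30,0,1],[0,0,-120,0,22,0,1],[0,0,-120,0,14,0,1],[0,0,-120,0,6,0,1]]]'>/dev/null; python3 -m pendant '[[[0,0,0,0,-6,0,1],[0,0,0,0,-6,0,1],[0,0,0,0,-6,0,1],[0,0,0,0,-6,0,1],[0,0,0,0,-6,0,1]]]'; python3 -c "
from h import *
feel(12)"
python3 -m pendant '[[[0,0,0,0,-8,0,1],[0,0,0,0,-16,0,1],[0,0,0,0,-24,0,1],[0,0,0,0,-30,0,1],[0,0,0,0,-30,0,1],[0,0,0,0,-30,0,1],[0,0,0,0,-30,0,1],[0,0,0,0,-22,0,1],[0,0,0,0,-14,0,1],[0,0,0,0,-6,0,1],[0,0,0,0,0,0,1],[0,0,0,0,0,0,1]]]'>/dev/null;  python3 -m pendant '[[[0,0,0,0,0,0,1],[0,0,0,0,0,0,1],[0,0,0,0,0,0,1]]]'; python3 -c "
from h import *
feel(12)
delta(449.9,-20.7,-25.8,179.4)"
```

```text
t: 17.8
position: [449.8, -20.8, 92.7]
ee_rot: [0.004, 1.0, -0.0, -0.0]
ft_force: [0.1, -0.5, -2.5]
opening: 51.0
grip_force: 85.3
force [ 0.26 -0.03 -2.38] tool moment [ 0.005 -0.009 -0.006] sd [0.024 0.036 0.028]
t18.40 [449.1 -20.7  92.8] open 50.9 grip 85
t: 19.9
position: [448.4, -20.6, 92.9]
ee_rot: [0.004, 1.0, -0.0, 0.0]
ft_force: [0.2, -0.4, -1.7]
opening: 50.6
grip_force: 85.4
force [ 0.15 -0.13 -2.54] tool moment [ 0.002  0.01  -0.   ] sd [0.025 0.027 0.028]
t20.50 [449.1 -20.7  92.8] open 50.8 grip 85
t20.5 pos [449.1 -20.7  92.8] shift [ -0.8   0.  118.6] turn [ 0.  -0.   0.1] open 50.8 grip 85
```

The middle case acts solid. I'll set it back and move to the right case.

```bash
python3 -m pendant '[[[0,0,40,0,0,0,1],[0,0,80,0,0,0,1],[0,0,105,0,0,0,1],[0,0,115,0,0,0,1],[0,0,118,0,0,0,1],[0,0,119,0,0,0,1],[0,0,119,0,0,0,1],[0,0,119,0,0,0,-1],[0,0,119,0,0,0,-1],[0,0,119,0,0,0,-1],[0,0,119,0,0,0,-1],[0,0,119,0,0,0,-1]]]'
python3 -m pendant '[[[0,0,-40,0,0,0,-1],[0,0,-90,0,0,0,-1],[0,0,-119,0,0,0,-1],[0,0,-119,0,0,0,-1],[0,0,-119,0,0,0,-1],[0,0,-119,0,0,0,-1]]]'
python3 - <<'E'
from h import *
delta(452.4,-251.3,92,177.4)
E
```

```text
t: 21.7
position: [449.2, -20.7, -26.1]
ee_rot: [0.004, 1.0, -0.0, 0.0]
ft_force: [-0.2, 0.6, -0.1]
opening: 85.6
grip_force: 0.0
t: 22.3
position: [448.4, -20.5, 91.8]
ee_rot: [0.004, 1.0, 0.0, -0.001]
ft_force: [-0.7, -0.1, -0.6]
opening: 85.2
grip_force: 0.0
t22.3 pos [448.4 -20.5  91.8] shift [  -5.8 -230.8   -0.4] turn [ 0.  -0.1  2.1] open 85.2 grip 0
```

```bash
python3 -m pendant '[[[-4,-231,0,0,0,2,-1],[-4,-231,0,0,0,2,-1],[-4,-231,0,0,0,2,-1],[-4,-231,0,0,0,2,-1],[-4,-231,0,0,0,2,-1],[-4,-231,0,0,0,2,-1],[-4,-231,0,0,0,2,-1],[-4,-231,0,0,0,2,-1],[-4,-231,0,0,0,2,-1]]]' >/dev/null
python3 - <<'E'
from h import *
delta(452.4,-251.3,-28,177.4)
p,d=grab_frame('side')
P=cloud('side',d);P0=cloud('side',np.load('side0.npz')['d'])
for A in(P0,P):print(rect(A,(288,185,368,245),34,50))
p,d=grab_frame('top');P=cloud('top',d)
for k in'LMR':print(k,rect(P,ROI[k],35,50))
E
```

```text
t23.2 pos [ 451.3 -250.4   92.6] shift [ -1.3  -0.9 120.6] turn [ 0.  -0.   0.2] open 85.4 grip 0
[446.1 -18.8 156.4  56.2  -0.8  41.4]
[ 4.463e+02 -2.080e+01  1.546e+02  5.620e+01  3.000e-01  4.140e+01]
L [448.8 276.8 155.5  53.  -27.8  43.3]
M [ 4.494e+02 -2.200e+01  1.516e+02  5.280e+01 -4.000e-01  4.350e+01]
R [ 483.3 -252.3   92.7   51.9   -4.3   43. ]
```

```bash
python3 -m pendant '[[[-1,-1,45,0,0,0,-1],[-1,-1,85,0,0,0,-1],[-1,-1,110,0,0,0,-1],[-1,-1,119,0,0,0,-1],[-1,-1,119,0,0,0,-1],[-1,-1,119,0,0,0,1],[-1,-1,119,0,0,0,1],[-1,-1,119,0,0,0,1],[-1,-1,119,0,0,0,1],[-1,-1,119,0,0,0,1],[-1,-1,119,0,0,0,1]]]' 80
```

```text
t: 24.4
position: [452.8, -253.0, -24.6]
ee_rot: [0.022, 1.0, -0.001, 0.001]
ft_force: [-0.8, 1.8, 8.8]
opening: 51.0
grip_force: 84.3
```

```bash
python3 -m pendant '[[[0,0,-40,0,0,0,1],[0,0,-85,0,0,0,1],[0,0,-120,0,8,0,1],[0,0,-120,0,16,0,1],[0,0,-120,0,24,0,1],[0,0,-120,0,30,0,1],[0,0,-120,0,30,0,1],[0,0,-120,0,30,0,1],[0,0,-120,0,30,0,1],[0,0,-120,0,22,0,1],[0,0,-120,0,14,0,1],[0,0,-120,0,6,0,1]]]'>/dev/null; python3 -m pendant '[[[0,0,0,0,-6,0,1],[0,0,0,0,-6,0,1],[0,0,0,0,-6,0,1],[0,0,0,0,-6,0,1],[0,0,0,0,-6,0,1]]]'; python3 -c "
from h import *
feel(12)"
python3 -m pendant '[[[0,0,0,0,-8,0,1],[0,0,0,0,-16,0,1],[0,0,0,0,-24,0,1],[0,0,0,0,-30,0,1],[0,0,0,0,-30,0,1],[0,0,0,0,-30,0,1],[0,0,0,0,-30,0,1],[0,0,0,0,-22,0,1],[0,0,0,0,-14,0,1],[0,0,0,0,-6,0,1],[0,0,0,0,0,0,1],[0,0,0,0,0,0,1]]]'>/dev/null;  python3 -m pendant '[[[0,0,0,0,0,0,1],[0,0,0,0,0,0,1],[0,0,0,0,0,0,1]]]'; python3 -c "
from h import *
feel(12)"
```

```text
t: 26.1
position: [452.7, -252.8, 93.7]
ee_rot: [0.021, 1.0, -0.0, -0.0]
ft_force: [-0.2, -0.4, -3.2]
opening: 50.6
grip_force: 86.3
force [ 0.09  0.12 -3.77] tool moment [ 0.003 -0.006  0.007] sd [0.03 0.03 0.04]
t26.70 [ 452.2 -252.8   93.9] open 50.8 grip 86
t: 28.2
position: [451.6, -252.8, 93.9]
ee_rot: [0.022, 1.0, 0.0, 0.0]
ft_force: [-0.2, 0.2, -3.6]
opening: 50.7
grip_force: 86.3
force [ 0.07  0.11 -3.62] tool moment [-0.002 -0.019 -0.004] sd [0.028 0.028 0.024]
t28.80 [ 452.2 -252.8   93.8] open 51.0 grip 86
```

The right case is solid, so the left one rattles. I'll set the right case back and return to the left.

```bash
python3 -m pendant '[[[0,0,40,0,0,0,1],[0,0,80,0,0,0,1],[0,0,105,0,0,0,1],[0,0,115,0,0,0,1],[0,0,118,0,0,0,1],[0,0,119,0,0,0,1],[0,0,119,0,0,0,1],[0,0,119,0,0,0,-1],[0,0,119,0,0,0,-1],[0,0,119,0,0,0,-1],[0,0,119,0,0,0,-1],[0,0,119,0,0,0,-1]]]'
python3 -m pendant '[[[0,0,-40,0,0,0,-1],[0,0,-90,0,0,0,-1],[0,0,-119,0,0,0,-1],[0,0,-119,0,0,0,-1],[0,0,-119,0,0,0,-1],[0,0,-119,0,0,0,-1]]]'
python3 - <<'E'
from h import *
delta(449.4,276.9,92,152.1)
E
```

```text
t: 30.0
position: [452.3, -252.8, -25.0]
ee_rot: [0.021, 1.0, -0.0, 0.0]
ft_force: [0.1, 0.2, 0.4]
opening: 85.2
grip_force: 0.0
t: 30.6
position: [451.6, -252.2, 92.6]
ee_rot: [0.022, 1.0, 0.001, -0.001]
ft_force: [-0.3, 0.2, -0.6]
opening: 85.5
grip_force: 0.0
t30.6 pos [ 451.6 -252.2   92.6] shift [ 25.  528.6   1.5] turn [ 0.1 -0.1 25.4] open 85.5 grip 0
```

```bash
python3 -m pendant '[[[25,529,0,0,0,25.4,-1],[25,529,0,0,0,25.4,-1],[25,529,0,0,0,25.4,-1],[25,529,0,0,0,25.4,-1],[25,529,0,0,0,25.4,-1],[25,529,0,0,0,25.4,-1],[25,529,0,0,0,25.4,-1],[25,529,0,0,0,25.4,-1],[25,529,0,0,0,25.4,-1],[25,529,0,0,0,25.4,-1],[25,529,0,0,0,25.4,-1],[25,529,0,0,0,25.4,-1]]]' >/dev/null
python3 -m pendant '[[[0,0,0,0,0,0,-1],[0,0,0,0,0,0,-1],[0,0,0,0,0,0,-1]]]'
python3 - <<'E'
from h import *
p,d=grab_frame('top');P=cloud('top',d)
for k in'MR':print(k,rect(P,ROI[k],35,50))
delta(449.4,276.9,-28,152.1)
E
```

```text
t: 32.1
position: [450.1, 275.6, 93.5]
ee_rot: [0.242, 0.97, -0.0, -0.0]
ft_force: [-0.3, 0.5, -0.5]
opening: 85.3
grip_force: 0.0
M [ 4.495e+02 -2.210e+01  1.515e+02  5.260e+01 -4.000e-01  4.330e+01]
R [ 452.3 -254.1  154.1   54.8   -2.7   43.2]
t32.1 pos [450.2 275.8  93.7] shift [  1.2   0.7 121.7] turn [-0.  -0.  -0.1] open 85.2 grip 0
```

```bash
python3 -m pendant '[[[1,1,45,0,0,0,-1],[1,1,85,0,0,0,-1],[1,1,112,0,0,0,-1],[1,1,121,0,0,0,-1],[1,1,121,0,0,0,-1],[1,1,121,0,0,0,1],[1,1,121,0,0,0,1],[1,1,121,0,0,0,1],[1,1,121,0,0,0,1],[1,1,121,0,0,0,1],[1,1,121,0,0,0,1]]]' 90
python3 -m pendant '[[[0,0,-30,0,0,0,1],[0,0,-70,0,0,0,1],[0,0,-110,0,0,0,1],[0,0,-150,0,0,0,1],[0,0,-180,0,0,0,1],[0,0,-190,0,0,0,1],[0,0,-190,0,0,0,1],[0,0,-190,0,0,0,1]]]'
python3 - <<'E'
from h import *
delta(657,-8.5,160,83.5)
delta(657,-8.5,160,173.5)
E
```

```text
t: 33.25
position: [450.4, 278.4, -25.4]
ee_rot: [0.241, 0.971, 0.001, 0.001]
ft_force: [-0.3, -1.0, 7.2]
opening: 51.1
grip_force: 94.7
t: 34.05
position: [448.7, 277.9, 161.2]
ee_rot: [0.241, 0.971, -0.001, -0.001]
ft_force: [-0.7, -0.7, -3.4]
opening: 50.6
grip_force: 95.7
t34.0 pos [448.7 277.9 161.2] shift [-318.  -155.8    0.9] turn [-0.2 -0.  68.6] open 50.6 grip 96
t34.0 pos [448.7 277.9 161.2] shift [-318.  -155.8    0.9] turn [ -0.1  -0.1 -21.4] open 50.6 grip 96
```

```bash
python3 -m pendant '[[[-13,-6,0,0,0,3,1],[-38,-18,0,0,0,8,1],[-70,-34,0,0,0,15,1],[-105,-51,0,0,0,22,1],[-140,-68,0,0,0,30,1],[-175,-86,0,0,0,38,1],[-210,-103,0,0,0,45,1],[-243,-119,0,0,0,52,1],[-272,-134,0,0,0,58,1],[-295,-145,0,0,0,63,1],[-311,-152,0,0,0,67,1],[-318,-155,0,0,0,68.6,1]]]'
python3 -m pendant '[[[0,0,0,0,0,0,1],[0,0,0,0,0,0,1],[0,0,0,0,0,0,1],[0,0,0,0,0,0,1],[0,0,0,0,0,0,1]]]'
python3 - <<'E'
from h import *
delta(657,-8.5,160,83.5)
p,d=grab_frame('side');P=cloud('side',d);cv2.imwrite('pics/s5.png',p[:,:,::-1])
p,d=grab_frame('top');P=cloud('top',d)
for k in('M','R','v1','v2','beaker'):print(k,rect(P,ROI[k],*((35,50) if k in'MR' else(30,100))))
E
```

```text
t: 35.25
position: [658.6, -9.8, 160.5]
ee_rot: [0.748, 0.664, -0.001, -0.001]
ft_force: [-0.1, -0.6, -3.2]
opening: 51.1
grip_force: 95.5
t: 35.75
position: [658.1, -7.0, 163.1]
ee_rot: [0.746, 0.666, 0.0, 0.0]
ft_force: [1.3, 0.2, -3.1]
opening: 50.7
grip_force: 95.5
t35.8 pos [658.1  -7.  163.1] shift [-1.6 -0.9  3.1] turn [ 0.  -0.   0.1] open 50.7 grip 95
M [ 0.  0.  0.  0.  0. nan]
R [ 452.4 -254.2  154.3   54.6   -3.1   43.2]
v1 [413.6 128.6  21.8  21.6  88.7  55.6]
v2 [ 490.6 -138.3   23.2   22.5   63.6   55.2]
beaker [474.7 442.3  68.3  66.9  87.7  66.7]
  return _methods._mean(a, axis=axis, dtype=dtype,
  ret = ret.dtype.type(ret / rcount)
```

View pics/s5.png

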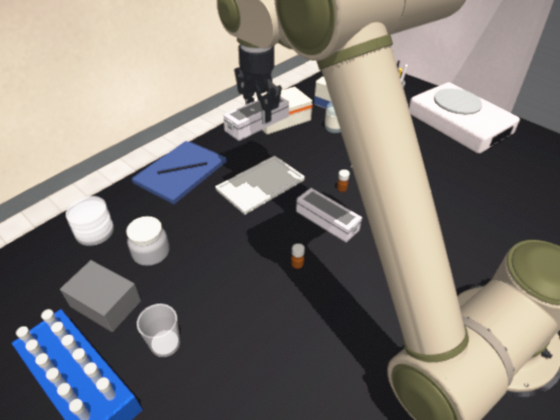

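The side view shows the case held level-looking at (256,117) above the tray at (260,183), with the other objects undisturbed. I'll check its height, centre and tilt from the depth image.

```bash
python3 -m pendant '[[[-1,-1,0,0,0,0,1],[-1,-1,0,0,0,0,1],[-1,-1,0,0,0,0,1],[-1,-1,0,0,0,0,1],[-1,-1,0,0,0,0,1],[-1,-1,0,0,0,0,1]]]'
python3 - <<'E'
from h import *
p,d=grab_frame('side');P=cloud('side',d);g=p.min(2)
Q=P[90:140,220:295][g[90:140,220:295]>70];Q=Q[(Q[:,2]>150)&(Q[:,2]<260)&(abs(Q[:,0]-657)<60)]
print('z pct',np.percentile(Q[:,2],[1,5,50,95,99]).round(0),'x',Q[:,0].min(),Q[:,0].max(),'y',np.percentile(Q[:,1],[.5,99.5]))
for a in np.arange(-85,70,15):
    m=(Q[:,1]>a)&(Q[:,1]<=a+15)
    if m.sum()>5:print(a,m.sum(),np.percentile(Q[m][:,2],[3,97]).round(0))
s=read_state();print(s['t'],s['position'],abs(s['qd']).max(),s['ft_force'])
E
```

```text
t: 36.45
position: [657.2, -8.3, 162.8]
ee_rot: [0.746, 0.666, 0.0, 0.0]
ft_force: [-0.1, 1.1, -3.0]
opening: 50.5
grip_force: 95.5
z pct [187. 190. 221. 231. 248.] x 597.9182538517251 714.0362646518432 y [-75.91941134  73.96685904]
-85 46 [189. 230.]
-70 105 [187. 230.]
-55 76 [187. 229.]
-40 81 [188. 230.]
-25 79 [188. 250.]
-10 156 [189. 248.]
5 191 [191. 234.]
20 165 [191. 230.]
35 176 [191. 231.]
50 176 [189. 230.]
65 291 [189. 229.]
36.5 [657.17417971  -8.3616138  162.82097014] 0.0017820728658150121 [ 0.28932352  0.33406267 -3.40486417]
```

```bash
python3 -c "
from cell import *
print(job_done())"
```

```text
the job is handed in; nothing more can be done
None
```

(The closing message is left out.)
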